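Hold the magnetised riveting plate over the demagnetiser gap

ROBOT

A 6-joint arm with a two-finger parallel gripper is mounted at the origin on the work surface. World frame = base frame: x ahead of the robot, y to its left, z up, the work surface at z = 0. Lengths are in m, angles in rad, forces in N, time in s.
With the tool pointing down it reaches from about 0.35 to 1 m from the base axis. Payload 7.1 kg.
Tool frame: the origin (TCP) lies at the centre of the arm's flange, where the gripper is bolted on; the fingertips stand 173 mm ahead of it and the grasp point (between the pads) lies 155 mm ahead of it; z points along the fingers, y is the line along which they close (so a half turn about z gives the same grasp; the last joint's range is limited). The gripper opens to 85 mm and grips with 20 to 120 N. Pads are 22 mm wide; open, the fingers measure 114 mm over their backs; the gripper's body (76 mm by 85 mm) begins 54 mm behind the grasp point. The pads swing forward as they close: fully open they stand 13 mm farther back than shut.
Start: joints at [-1.301, 0.423, 1.63, -0, 1.089, -0.019], TCP at [0.178, -0.599, 0.405] pointing down, gripper open.
Joint ranges: [-3, 3], [-0.9, 2.11], [0.09, 2.58], [-1.31, 4.45], [0.11, 2.69], [-2.54, 2.54]. Speed limits (rad/s): [2.39, 2.39, 3.01, 3.14, 3.14, 3.14].

INTERFACE

Orientations are given as a unit quaternion [x, y, z, w].
In Python, from bench import observe, capture, get_calibration, sign_off gives the robot as it stands.
- The arm moves only by the tool creep_tool, called after "Request:" as a command line: name --pt "numbers of a row" for each row, then --argument value for the rest. Schema: {"type":"object","properties":{"increments":{"type":"array","items":{"type":"array","items":{"type":"number"},"minItems":7,"maxItems":7},"minItems":1,"maxItems":12},"squeeze":{"type":"number"},"only":{"type":"string"},"quiet":{"type":"boolean"},"lines":{"type":"string"}},"required":["increments"],"additionalProperties":false}. increments is a list of rows, 1 to 12 of them, each of 7 numbers: dx, dy, dz in m, then a rotation vector rx, ry, rz in rad, then the finger opening in m; each row is the pose to reach, as a shift and turn from the pose commanded when the call began, along the tool's axes at that moment; what a row does not reach only later rows make up. A row lasts 1/10 s, in which the tool goes at most 0.05 m and 0.15 rad, less where a joint would pass 70% of its speed; a pose out of reach is approached as far as the arm can. The fingers move at their own pace and stop on an object; squeeze is the grip in N (left out, the last holds). Time passes only in rows, so rows that do not move let the fingers close. The tool returns the time, the measured TCP pose, the force, the opening and the grip force at its end. only (a regular expression) keeps the lines of the reply that match it, lines (a string "A,B") keeps lines A to B, and quiet returns only ok. Input that does not fit is refused with a message, and nothing moves.
- observe(): the state, without advancing time (a new reading comes with each control period).
- capture(name): name is "scene" or "top" or "wrist"; returns (picture, depth): 400x640x3 uint8, red, green, blue; 400x640 float32, m along the optical axis (not along the pixel's ray), 0 where there is no reading.
- get_calibration(name): a dict with "K" (3x3 intrinsics, pixels), "pose" (4x4, takes a point from camera to world coordinates). Camera axes: x right, y down, z forward; pixel columns grow to the right and rows downward; lengths in m; the calibration is good to about 2 mm. A picture is of the moment at which its call begins: read the wrist's pose just before it. get_calibration takes no time and is no camera call; for the wrist camera it gives the pose at the moment of the call.
- sign_off(): hands the job in; it is judged then, once.
The state is a dict: "time_s": time; "qpos": joint angles; "qvel": joint speeds; "joint_torque": joint torques, N m; "tcp_pos": TCP position; "ee_rot": TCP orientation; "contact_force": force on the tool from outside, world axes, zero at the start; "moment": the same for the moment, N m; "gripper_width": finger opening in m; "finger_force": force on a finger pad.
Only numpy, scipy, OpenCV 4.12 (cv2) and the standard library are available. Lean on these libraries where they do the work, as an engineer would, in place of code of your own. Each camera call takes 0.05 s, during which the arm holds its last target. There are 200 camera calls.

TASK

The steel riveting plate lying flat on the bench has become magnetised. Stand it upright on the bench on one of its short thin edges and let go of it, then take it again, carry it over the mainspring winder to the blue demagnetiser, and finish while holding it still, upright, about a centimetre above the two poles, centred over the gap between them with its broad faces running along the gap; do not put it down or let go. Touch neither the winder nor the demagnetiser, with plate or robot, and leave everything else on the bench where it is.

Things in the scene. Friction and masses are not known exactly. Their poses are not given: they have to be found in the camera images.
- plate: loose bright steel riveting plate dotted with dark holes, 80 x 60 x 16 mm, about 0.5 kg, lying flat at the start. Origin at its centre; x axis along the 80 mm length, y along the 60 mm width, z through the 16 mm thickness; faces and ends alike. The bench to its left is clear. Stood on a short (60 x 16 mm) edge its x axis is vertical, its origin 40 mm above the bench
- demagnetiser: fixed demagnetiser: blue housing 110 mm (its x) x 130 mm (its y) x 46 mm high; on top two bare metal pole bars 28 mm (x) x 90 mm (y), tops 60 mm above the bench, with a dark gap 24 mm wide and 14 mm deep between them along y. Origin at the centre of its underside, z up. It stands to the robot's right of the winder, the plate starts to the left of it
- gap (a point): point in the middle of the demagnetiser's gap, level with the tops of the two poles (60 mm above the bench); its y axis runs along the gap
- winder: fixed black cast iron mainspring winder, 340 mm long along its x axis (roughly away from the robot), 50 mm wide, up to 100 mm high; on its -y side a side lever, fixed, reaches 53 mm from the middle line, with a red ball whose top is 135 mm above the bench. Origin at the centre of its underside, z up
- barrel: loose brass mainspring barrel standing on the bench, 52 mm across, 38 mm high; origin at the centre of its underside. Leave alone
- die: loose brown tortoiseshell-finished crystal press die, 44 mm across, 40 mm high; origin at the centre of its underside. Leave alone
- bench_block: loose dark steel bench block 50 x 50 x 24 mm; origin at the centre of its underside. Leave alone
- bob: loose red lacquered pendulum bob lying flat, 72 mm across, 18 mm high; origin at the centre of its underside. Leave alone
- parts_dish: loose green glass dish 70 mm across, 22 mm high; origin at the centre of its underside. Leave alone
- oil_jar: loose amber jar 40 mm across, 55 mm high; origin at the centre of its underside. Leave alone
Things that resemble listed ones, but are neither listed nor needed, are in the scene too. Of the things that look like the plate, the smallest one is meant. Several things have the shape of the demagnetiser; the one meant has the colours described above.

How it is judged:
On the way, in this order (a step that is already met when the one before it is completed fails the run):
1. the plate stands by itself upright on a short edge on the bench, let go ((angle between plate's own x axis and vertical below 0.12 rad or angle between plate's own x axis and vertical above 3.0216 rad) and height (world z) of plate between 0.035 and 0.046 m and contact force between plate and the arm below 0.1 N and contact force between plate and the fingers below 0.1 N), for 0.2 s.
2. the plate is carried over the winder (y of plate in the frame of winder between -0.05 and 0.05 m and x of plate in the frame of winder between -0.19 and 0.19 m and height (world z) of plate above 0.1 m), for 0.02 s.
At the end, for the whole second after the job is handed in: the gripper holds the plate at rest, upright within 7 degrees (80 mm length vertical), its lower edge 3 to 20 mm above the pole tops, its centre within 10 mm of the gap's middle seen from above, its width along the gap within 8.5 degrees, not touching the demagnetiser ((angle between plate's own x axis and vertical below 0.12 rad or angle between plate's own x axis and vertical above 3.0216 rad) and horizontal distance between plate and gap below 0.01 m and z of plate in the frame of gap between 0.043 and 0.06 m and angle between the y axis of plate and the y axis of gap, either way round below 0.15 rad and linear speed of plate below 0.02 m/s and contact force between plate and the fingers above 1 N and contact force between plate and demagnetiser below 0.1 N); the arm keeps its last pose, push and grip.
It fails at once if the plate or robot touches the winder (contact force between any of plate, the arm, the fingers and winder above 0.5 N).
It fails at once if the plate or robot touches the demagnetiser (contact force between any of plate, the arm, the fingers and demagnetiser above 0.5 N).
It fails at once if another thing on the bench is shifted more than 15 mm (distance of any of barrel, die, bench_block, bob, parts_dish, oil_jar from where it was at the start of the episode above 0.015 m).
It fails at once if another thing on the bench is tipped over (angle between any of barrel, die, bench_block, bob, parts_dish, oil_jar's own z axis and vertical above 0.4 rad).
It also fails if it takes over 67 s, if anything falls off the work surface, if the arm or the gripper's body presses on something with over 40 N, if the wrist force passes 120 N, or if a joint passes its speed limit or range.

## Working session

There is one attempt and no reset: what is moved stays moved. The work goes in short steps, Python scripts to look and compute and a tool call to move; the robot and the scene stay as the last step left them, time stands still between calls to the robot, and variables do not carry over. Pictures are saved under pics/ and viewed, at most 10 in all, crops included, and the job is handed in when it is done.

```bash
mkdir -p pics; ls; python3 - <<'E'
from bench import *
import cv2,numpy as np
for n in ("scene","top"):
    p,d=capture(n); cv2.imwrite(f"pics/{n}0.png",p[:,:,::-1]); np.savez(f"{n}0.npz",p=p,d=d,**get_calibration(n))
    c=get_calibration(n); print(n,np.round(c["pose"],3).tolist(),c["K"][0][0])
print(observe())
E
```

```text
pics
scene [[-0.167, 0.832, -0.529, 1.13], [0.986, 0.141, -0.09, 0.184], [0.0, -0.536, -0.844, 0.989], [0.0, 0.0, 0.0, 1.0]] 375.9855544807382
top [[0.013, -0.989, 0.148, 0.388], [-1.0, -0.014, -0.004, 0.07], [0.006, -0.148, -0.989, 1.169], [0.0, 0.0, 0.0, 1.0]] 434.9253617002707
{'time_s': 0.1, 'qpos': array([-1.30101213e+00,  4.23778258e-01,  1.63064458e+00,  3.98140476e-06,
        1.08859650e+00, -1.89894059e-02]), 'qvel': array([-1.52735009e-03, -2.85075409e-03, -3.16204797e-03, -1.41178709e-03,
        3.74260674e-04,  7.39979902e-05]), 'joint_torque': array([-1.17346011e-03, -5.58429408e+01, -2.82444388e+01, -5.26615815e-05,
        2.99427229e-03,  3.56392923e-05]), 'tcp_pos': array([ 0.1779461 , -0.59885562,  0.40400242]), 'ee_rot': array([ 9.89594204e-01,  1.43884688e-01, -8.74681467e-05, -7.07964364e-04]), 'contact_force': array([-0.16918698,  0.95128477,  0.40909253]), 'moment': array([ 0.03099934,  0.03205222, -0.01493966]), 'finger_force': 0.0, 'gripper_width': 0.08562315917015986}
```

View pics/top0.png

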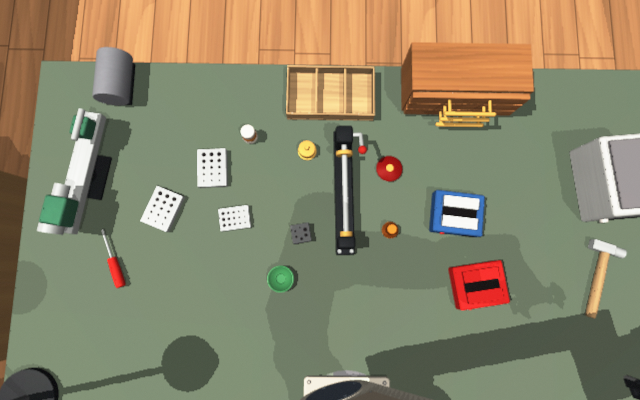

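View pics/scene0.png

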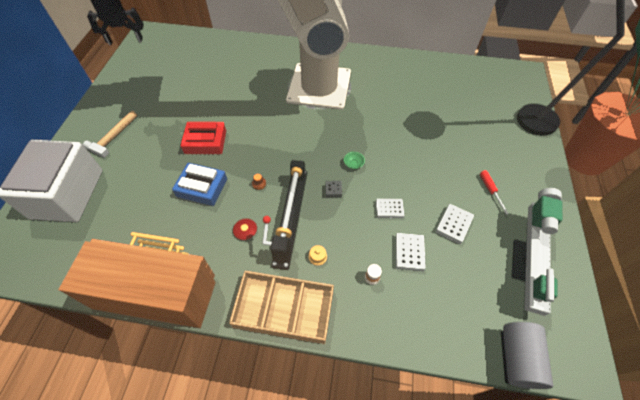

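The two pictures show three plate-like pieces: top (212,167), (162,208) and (234,218). The last is the smallest. Of the two demagnetiser shapes, blue is at (458,213) and red at (480,285); blue is the one meant. The winder is at (345,190), with its lever and red ball at (362,149). Next I'll measure them and check in one crop.

```bash
cat > h.py <<'E'
import numpy as np,cv2
def cast(uv,K,P,z):
    uv=np.atleast_2d(uv).astype(float)
    r=np.c_[uv,np.ones(len(uv))]@np.linalg.inv(K).T@P[:3,:3].T
    return P[:3,3]+r*((z-P[2,3])/r[:,2])[:,None]
def pts(d,K,P):
    v,u=np.mgrid[:d.shape[0],:d.shape[1]]
    c=np.stack([(u-K[0,2])/K[0,0]*d,(v-K[1,2])/K[1,1]*d,d],-1)
    return c@P[:3,:3].T+P[:3,3]
def rect(mask,K,P,z,close=0):
    m=mask.astype(np.uint8)
    if close: m=cv2.morphologyEx(m,cv2.MORPH_CLOSE,np.ones((close,close),np.uint8))
    cs,_=cv2.findContours(m,cv2.RETR_EXTERNAL,cv2.CHAIN_APPROX_NONE)
    out=[]
    for c in cs:
        if cv2.contourArea(c)<60: continue
        w=cast(c[:,0],K,P,z)[:,:2]
        (x,y),(a,b),t=cv2.minAreaRect((w*1000).astype(np.float32))
        if a<b: a,b,t=b,a,t+90
        out.append((c[:,0].mean(0).round(),round(x/1000,4),round(y/1000,4),round(a),round(b),round((t+90)%180-90,1)))
    return out
E
python3 - <<'E'
from h import *
for n in("top","scene"):
    D=np.load(n+"0.npz");p=D['p'].astype(int);d,K,P=D['d'],D['K'],D['pose'];W=pts(d,K,P)
    mn,mx=p.min(-1),p.max(-1)
    br=(mn>150)&(mx-mn<40)
    blue=(p[...,2]>p[...,0]+50)&(p[...,2]>90)
    x,y,z=W[...,0],W[...,1],W[...,2]
    onb=(x>.2)&(x<1)&(abs(y)<.75)
    print(n)
    print("bright16");[print(r) for r in rect(br&onb&(z<.03),K,P,.016,9)]
    print("poles");[print(r) for r in rect(br&onb&(z>.045)&(z<.07)&(y<0),K,P,.06)]
    print("housing");[print(r) for r in rect((blue|br)&onb&(y<0)&(z>.035),K,P,.046,9)]
    blk=onb&(z>.03)&(y>-.12)&(y<.25)
    print("winder z>.03, world");
    lab,l,st,ce=cv2.connectedComponentsWithStats(blk.astype(np.uint8))
    for i in range(1,lab):
        if st[i,4]>40:
            q=W[l==i]; print(ce[i].round(),st[i,4],q.min(0).round(3),q.max(0).round(3), [round(v,3) if i==i else v for v in np.array(cv2.minAreaRect((q[:,:2]*1000).astype(np.float32))[0])],cv2.minAreaRect((q[:,:2]*1000).astype(np.float32))[1:])
D=np.load("top0.npz");cv2.imwrite("pics/crop.png",cv2.resize(D['p'][130:310,130:530,::-1],None,fx=2,fy=2,interpolation=cv2.INTER_CUBIC))
E
```

```text
top
bright16
(array([609., 248.]), 0.4419, -0.693, 89, 27, 72.0)
(array([234., 218.]), 0.5099, 0.3044, 81, 62, -81.4)
(array([161., 209.]), 0.5324, 0.4996, 105, 79, -21.6)
(array([211., 167.]), 0.6469, 0.3708, 105, 78, 3.2)
poles
(array([460., 222.]), 0.5025, -0.2835, 91, 29, 84.0)
(array([461., 202.]), 0.5542, -0.2886, 90, 30, 84.4)
housing
(array([458., 213.]), 0.5284, -0.2831, 132, 109, 83.9)
(array([622., 173.]), 0.6368, -0.7312, 217, 114, 5.0)
winder z>.03, world
[331.  90.] 1053 [ 0.388 -0.068  0.03 ] [0.933 0.173 1.169] [np.float64(660.415), np.float64(53.833)] ((240.60720825195312, 544.73583984375), 89.62042999267578)
[346. 177.] 1347 [ 0.388 -0.037  0.031] [0.745 0.07  1.169] [np.float64(564.655), np.float64(13.421)] ((81.74844360351562, 361.5240783691406), 84.9957504272461)
[306. 148.] 121 [0.388 0.07  0.03 ] [0.722 0.137 1.169] [np.float64(554.102), np.float64(104.332)] ((336.50115966796875, 40.8679084777832), 4.79451847076416)
[390. 228.] 81 [ 0.388 -0.119  0.031] [0.5   0.07  1.169] [np.float64(434.784), np.float64(-29.565)] ((26.554832458496094, 218.11373901367188), 32.
[... 495 characters left out ...]
5704, -0.7412, 266, 238, 88.6)
winder z>.03, world
[284. 218.] 1233 [ 0.432 -0.039  0.03 ] [0.746 0.037 0.137] [np.float64(589.553), np.float64(-4.526)] ((313.3434753417969, 73.86360931396484), 1.7519458532333374)
[258. 178.] 51 [ 0.475 -0.12   0.03 ] [ 0.501 -0.1    0.043] [np.float64(487.614), np.float64(-110.074)] ((25.913726806640625, 19.711973190307617), 0.3472989797592163)
[317. 252.] 93 [0.685 0.091 0.03 ] [0.72  0.132 0.041] [np.float64(701.477), np.float64(110.533)] ((36.29261016845703, 38.84394073486328), 9.088130950927734)
[280. 305.] 1158 [ 0.79  -0.071  0.03 ] [0.931 0.169 0.05 ] [np.float64(860.563), np.float64(49.04)] ((240.39212036132812, 141.441162109375), 89.98185729980469)
```

View pics/crop.png

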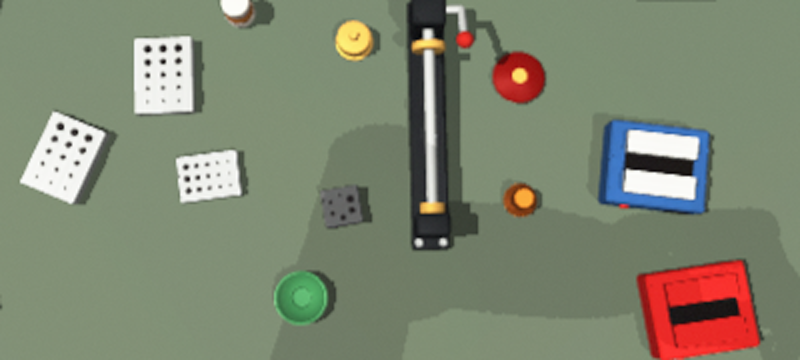

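The crop confirms it: the meant plate is at top (234,218), measuring 81x62 mm (the others are 105x79). The blue housing with white poles at (458,213) is the demagnetiser. Plan:
1. Grip the plate across its width with the tool tilted 0.45 rad.
2. Lift, and turn 90° about the closing axis.
3. Stand it and release.
4. Regrip it from above across the thickness.

```bash
cat >> h.py <<'E'
from scipy.spatial.transform import Rotation as Ro
def down(yang,tilt=0):
    a=np.radians(yang); y=np.array([np.cos(a),np.sin(a),0]); z=np.array([0,0,-1.]); x=np.cross(y,z)
    return Ro.from_matrix(np.c_[x,y,z])*Ro.from_rotvec([0,tilt,0])
def row(s,pos,R):
    R0=Ro.from_quat(s['ee_rot']); return np.r_[R0.inv().apply(np.array(pos)-s['tcp_pos']),(R0.inv()*R).as_rotvec()].round(4).tolist()
E
python3 - <<'E'
from h import *; from bench import *
a=np.radians(-81); u=np.array([np.cos(a),np.sin(a),0])
R=down(9,.45); T=np.array([.511,.3035,.009])+.012*u
g=T-.167*R.as_matrix()[:,2]; print(g, R.as_matrix()[:,2]); print(row(observe(),g+[0,0,.15],R))
E
```

```text
[0.52424049 0.21990281 0.15937467] [-0.0680436   0.42961039 -0.9004471 ]
[0.5651, -0.6861, 0.0956, 0.3222, 0.368, -1.4131]
```

Request:
creep_tool --pt "0.565 -0.686 0 0.322 0.368 -1.413 0.085" --pt "0.565 -0.686 0 0.322 0.368 -1.413 0.085" --pt "0.565 -0.686 0 0.322 0.368 -1.413 0.085" --pt "0.565 -0.686 0 0.322 0.368 -1.413 0.085" --pt "0.565 -0.686 0 0.322 0.368 -1.413 0.085" --pt "0.565 -0.686 0 0.322 0.368 -1.413 0.085" --pt "0.565 -0.686 0 0.322 0.368 -1.413 0.085" --pt "0.565 -0.686 0 0.322 0.368 -1.413 0.085" --pt "0.565 -0.686 0 0.322 0.368 -1.413 0.085" --pt "0.565 -0.686 0 0.322 0.368 -1.413 0.085" --pt "0.565 -0.686 0 0.322 0.368 -1.413 0.085" --pt "0.565 -0.686 0 0.322 0.368 -1.413 0.085"

```text
time_s: 1.3
tcp_pos: [0.4121, -0.0445, 0.4047]
ee_rot: [0.633, 0.741, 0.145, -0.169]
contact_force: [1.3, -0.0, -0.5]
gripper_width: 0.0849
finger_force: 0.0
```

```bash
cat > to.py <<'E'
import sys; from h import *; from bench import *
s=observe(); v=[float(x) for x in sys.argv[1:6]]  # x y z yang tilt
print(row(s,v[:3],down(v[3],v[4])), s['qpos'].round(2), s['tcp_pos'].round(4), s['time_s'])
E
python3 to.py .524 .220 .309 9 .45
```

```text
[0.1782, 0.1518, 0.192, 0.0003, 0.0014, -0.0001] [-0.26  0.15  2.05  0.45  1.17 -0.64] [ 0.4121 -0.0445  0.4047] 1.3
```

Request:
creep_tool --pt "0.178 0.152 0.192 0 0 0 0.085" --pt "0.178 0.152 0.192 0 0 0 0.085" --pt "0.178 0.152 0.192 0 0 0 0.085" --pt "0.178 0.152 0.192 0 0 0 0.085" --pt "0.178 0.152 0.192 0 0 0 0.085" --pt "0.178 0.152 0.192 0 0 0 0.085" --pt "0.178 0.152 0.192 0 0 0 0.085" --pt "0.178 0.152 0.192 0 0 0 0.085" --pt "0.178 0.152 0.192 0 0 0 0.085" --quiet true

```text
ok
```

```bash
python3 to.py .524 .220 .160 9 .45
python3 - <<'E'
from bench import *; from h import *
c=get_calibration("wrist");p,d=capture("wrist"); K,P=np.array(c["K"]),np.array(c["pose"])
cv2.imwrite("pics/w1.png",p[:,:,::-1]); q=p.astype(int)
[print(r) for r in rect((q.min(-1)>150)&(q.max(-1)-q.min(-1)<40),K,P,.016,15)]
E
```

```text
[-0.0621, 0.0011, 0.1352, -0.0005, 0.0018, -0.0005] [ 0.28  0.47  1.85  0.61  0.86 -0.3 ] [0.5234 0.2173 0.3088] 2.2
(array([591., 325.]), 0.7691, 0.2659, 42, 41, -87.4)
(array([545., 300.]), 0.7246, 0.2831, 36, 16, 48.7)
(array([439., 292.]), 0.6255, 0.2763, 57, 15, -57.6)
(array([204., 292.]), 0.4058, 0.2422, 57, 15, 75.0)
(array([321., 243.]), 0.5085, 0.3038, 79, 60, -81.1)
(array([471., 197.]), 0.6465, 0.3704, 104, 78, 3.3)
(array([372.,  55.]), 0.531, 0.5033, 108, 85, -21.6)
```

View pics/w1.png

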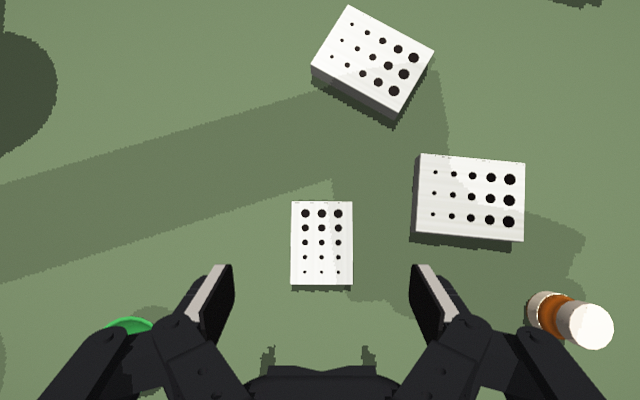

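The wrist view shows the plate at (321,243), centred between the fingers and measuring 79x60 mm at (0.5085, 0.304). Now descend and grip.

Request:
creep_tool --pt "-0.062 -0.001 0.135 0 0 0 0.085" --pt "-0.062 -0.001 0.135 0 0 0 0.085" --pt "-0.062 -0.001 0.135 0 0 0 0.085" --pt "-0.062 -0.001 0.135 0 0 0 0.085" --pt "-0.062 -0.001 0.135 0 0 0 0.04" --pt "-0.062 -0.001 0.135 0 0 0 0.04" --pt "-0.062 -0.001 0.135 0 0 0 0.04" --pt "-0.062 -0.001 0.135 0 0 0 0.04" --pt "-0.062 -0.001 0.135 0 0 0 0.04" --pt "-0.062 -0.001 0.135 0 0 0 0.04" --squeeze 90

```text
time_s: 3.25
tcp_pos: [0.5237, 0.2201, 0.1643]
ee_rot: [0.633, 0.742, 0.147, -0.167]
contact_force: [-1.0, -6.8, 8.3]
gripper_width: 0.0567
finger_force: 95.1
```

```bash
python3 to.py .522 .22 .16 9 .45
```

```text
[-0.0018, -0.0017, 0.004, 0.0054, 0.0007, 0.0024] [ 0.28  0.72  1.88  0.8   0.64 -0.56] [0.5237 0.2201 0.1643] 3.25
```

Request:
creep_tool --pt "0.010 0 -0.022 0 0 0 0.04" --pt "0.030 0 -0.065 0 0 0 0.04" --pt "0.062 0 -0.135 0 0 0 0.04" --pt "0.062 0 -0.135 0 0 0 0.04" --pt "0.062 0 -0.135 0 0 0 0.04"

```text
time_s: 3.75
tcp_pos: [0.5242, 0.218, 0.3157]
ee_rot: [0.632, 0.742, 0.149, -0.165]
contact_force: [-0.1, 0.1, -6.0]
gripper_width: 0.0561
finger_force: 98.3
```

```bash
python3 - <<'E'
from bench import *; from h import *
p,d=capture("wrist"); cv2.imwrite("pics/w2.png",p[:,:,::-1])
E
```

```text
(no output)
```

View pics/w2.png

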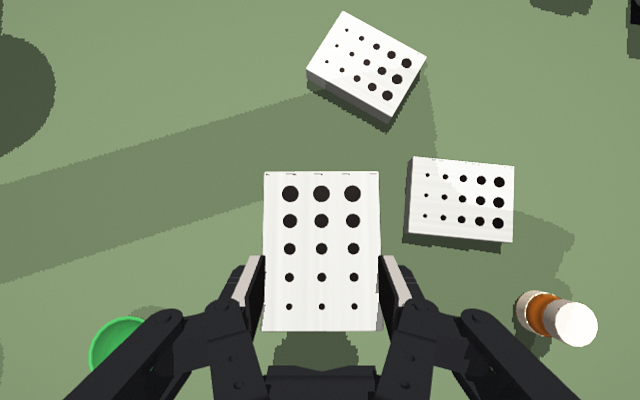

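```bash
python3 - <<'E'
from h import *; from bench import *
s=observe(); R0=down(9,.45); c=R0.inv().apply(np.array([.5085,.3038,.008])-[.5237,.2201,.1643]); print("c",c)
R1=Ro.from_quat(s['ee_rot'])*Ro.from_rotvec([0,-1.571,0]); t=np.array([.47,.30,.14])-R1.apply(c); print(t,row(s,t,R1))
D=pts(capture("wrist")[1],*[np.array(get_calibration("wrist")[k]) for k in("K","pose")])
n=D[190:320,285:360].reshape(-1,3); m=n.mean(0); q=np.linalg.svd(n-m)[2] if 0 else np.linalg.eigh(np.cov(n.T))[1][:,0]; print("normal",q,m)
E
```

```text
c [ 0.0085955  -0.0019193   0.17773253]
[0.44674667 0.45469445 0.22482529] [0.1837, -0.0393, 0.1857, -0.0, -1.571, -0.0]
normal [0.04765567 0.01476993 0.99875462] [0.50973787 0.2993833  0.16204203]
```

Request:
creep_tool --pt "0.184 -0.039 0.186 0 -1.571 0 0.04" --pt "0.184 -0.039 0.186 0 -1.571 0 0.04" --pt "0.184 -0.039 0.186 0 -1.571 0 0.04" --pt "0.184 -0.039 0.186 0 -1.571 0 0.04" --pt "0.184 -0.039 0.186 0 -1.571 0 0.04" --pt "0.184 -0.039 0.186 0 -1.571 0 0.04" --pt "0.184 -0.039 0.186 0 -1.571 0 0.04" --pt "0.184 -0.039 0.186 0 -1.571 0 0.04" --pt "0.184 -0.039 0.186 0 -1.571 0 0.04" --pt "0.184 -0.039 0.186 0 -1.571 0 0.04" --pt "0.184 -0.039 0.186 0 -1.571 0 0.04" --pt "0.184 -0.039 0.186 0 -1.571 0 0.04"

```text
time_s: 5.05
tcp_pos: [0.4448, 0.4548, 0.2175]
ee_rot: [0.548, 0.644, -0.348, 0.404]
contact_force: [-1.0, 0.7, -6.0]
gripper_width: 0.0561
finger_force: 99.0
```

```bash
python3 to.py .4467 .4547 .2248 9 -1.121
```

```text
[-0.0067, 0.0018, -0.0027, -0.0016, 0.0044, 0.0046] [ 0.91  0.87  1.5  -0.72  1.69  1.03] [0.4448 0.4548 0.2175] 5.05
```

```bash
cat > chk.py <<'E'
import sys; from h import *; from bench import *
c=get_calibration("wrist"); p,d=capture("wrist"); D=pts(d,np.array(c["K"]),np.array(c["pose"])); cv2.imwrite(f"pics/{sys.argv[1]}.png",p[:,:,::-1])
n=D[200:310,290:355].reshape(-1,3); q=np.linalg.eigh(np.cov(n.T))[1][:,0]; print("normal",q.round(4),n.mean(0).round(4))
r=p.astype(int); m=(r.min(-1)>110)&(r.max(-1)-r.min(-1)<45)&(abs((D-n.mean(0))@q)<.006)&(np.linalg.norm(D-n.mean(0),axis=-1)<.06)
e=D[m]; print("ext",e.min(0).round(4),e.max(0).round(4),m.sum())
E
python3 chk.py w3
```

```text
normal [-0.1349  0.9906  0.0233] [0.4671 0.3093 0.1358]
ext [0.4373 0.3026 0.0932] [0.5002 0.3193 0.173 ] 16682
```

View pics/w3.png

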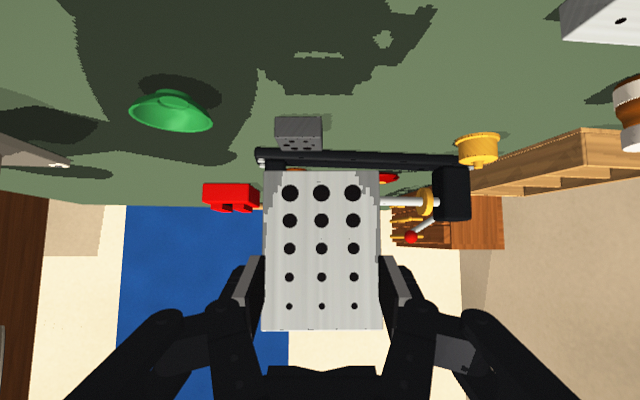

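The wrist view shows the plate upright at (320,250), with the winder in the background. Its lower edge is at z 0.093 and its tilt is 0.02 rad. Now lower it.

```bash
python3 - <<'E'
from h import *; from bench import *
R=Ro.from_quat(observe()['ee_rot']); print(R.inv().apply([0,0,-.09]), R.inv().apply([0,0,-.01]))
E
```

```text
[0.08103334 0.00035797 0.03915954] [9.00370477e-03 3.97740439e-05 4.35105947e-03]
```

Request:
creep_tool --pt "0.036 0 0.0174 0 0 0 0.04" --pt "0.072 0 0.0348 0 0 0 0.04" --pt "0.079 0 0.0382 0 0 0 0.04" --pt "0.079 0 0.0382 0 0 0 0.04" --pt "0.079 0 0.0382 0 0 0 0.04" --pt "0.079 0 0.0382 0 0 0 0.04"

```text
time_s: 5.7
tcp_pos: [0.4465, 0.4555, 0.1354]
ee_rot: [0.551, 0.644, -0.344, 0.405]
contact_force: [0.2, 0.1, -4.4]
gripper_width: 0.0562
finger_force: 99.0
```

Request:
creep_tool --pt "0.0009 0 0.0004 0 0 0 0.04" --pt "0.0018 0 0.0009 0 0 0 0.04" --pt "0.0027 0 0.0013 0 0 0 0.04" --pt "0.0027 0 0.0013 0 0 0 0.04"

```text
time_s: 6.1
tcp_pos: [0.4459, 0.4549, 0.1304]
ee_rot: [0.55, 0.644, -0.346, 0.405]
contact_force: [-0.6, -0.3, -5.7]
gripper_width: 0.0561
finger_force: 99.0
```

```bash
python3 chk.py w4
```

```text
normal [-0.0722  0.9969  0.0322] [0.4684 0.3098 0.0482]
ext [0.4387 0.3028 0.0057] [0.4981 0.3155 0.0854] 16637
```

Request:
creep_tool --pt "0.0018 0 0.0009 0 0 0 0.04" --pt "0.0036 0 0.0017 0 0 0 0.04" --pt "0.0036 0 0.0017 0 0 0 0.04" --pt "0.0036 0 0.0017 0 0 0 0.04"

```text
time_s: 6.55
tcp_pos: [0.4459, 0.4549, 0.1262]
ee_rot: [0.55, 0.644, -0.346, 0.405]
contact_force: [-0.3, 0.2, -5.0]
gripper_width: 0.0562
finger_force: 99.0
```

Request:
creep_tool --pt "0.0009 0 0.0004 0 0 0 0.04" --pt "0.0009 0 0.0004 0 0 0 0.04"

```text
time_s: 6.75
tcp_pos: [0.4459, 0.4549, 0.1253]
ee_rot: [0.55, 0.644, -0.346, 0.405]
contact_force: [0.1, 0.4, -4.1]
gripper_width: 0.0562
finger_force: 99.0
```

Request:
creep_tool --pt "0.0009 0 0.0004 0 0 0 0.04" --pt "0.0009 0 0.0004 0 0 0 0.04"

```text
time_s: 6.95
tcp_pos: [0.4459, 0.4551, 0.1246]
ee_rot: [0.55, 0.643, -0.346, 0.405]
contact_force: [-0.9, 0.7, -3.6]
gripper_width: 0.0564
finger_force: 99.2
```

```bash
python3 chk.py w5
```

```text
normal [0.9786 0.2055 0.0022] [0.4684 0.31   0.0426]
ext [ 4.624e-01  3.069e-01 -1.000e-04] [0.4747 0.3122 0.0794] 3247
```

Request:
creep_tool --pt "0.0009 0 0.0004 0 0 0 0.04" --pt "0.0009 0 0.0004 0 0 0 0.04" --squeeze 30

```text
time_s: 7.2
tcp_pos: [0.4459, 0.4552, 0.1243]
ee_rot: [0.55, 0.643, -0.346, 0.405]
contact_force: [-2.9, 1.0, 4.7]
gripper_width: 0.0565
finger_force: 99.5
```

Request:
creep_tool --pt "0 0 0 0 0 0 0.058" --pt "0 0 0 0 0 0 0.06" --pt "0 0 0 0 0 0 0.062" --pt "0 0 0 0 0 0 0.066" --pt "0 0 0 0 0 0 0.072" --pt "0 0 0 0 0 0 0.085" --pt "0 0 0 0 0 0 0.085" --pt "0 0 0 0 0 0 0.085"

```text
time_s: 8.0
tcp_pos: [0.4459, 0.455, 0.1234]
ee_rot: [0.55, 0.644, -0.346, 0.405]
contact_force: [0.3, -0.4, -0.1]
gripper_width: 0.0853
finger_force: 0.0
```

```bash
python3 chk.py w6
python3 - <<'E'
from h import *; from bench import *
for n in("top",):
    c=get_calibration(n);p,d=capture(n);cv2.imwrite(f"pics/{n}1.png",cv2.resize(p[120:320,120:420,::-1],None,fx=2.5,fy=2.5))
E
```

```text
normal [0.9852 0.1712 0.001 ] [0.4684 0.3103 0.0412]
ext [ 4.624e-01  3.068e-01 -3.000e-04] [0.4747 0.3122 0.0796] 3264
```

View pics/w6.png

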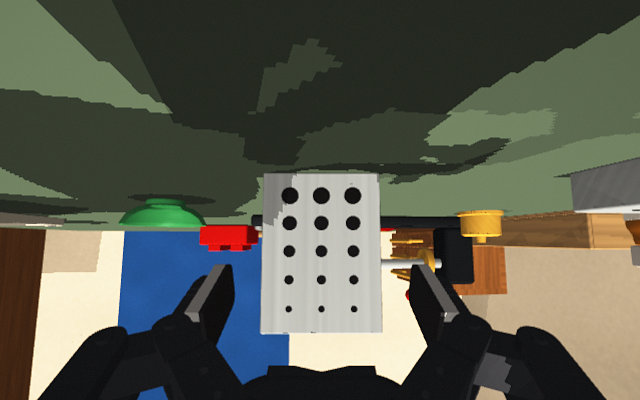

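The plate stands alone at (320,250) with the fingers clear of it on both sides. Back straight off and look from above.

Request:
creep_tool --pt "0 0 -0.04 0 0 0 0.085" --pt "0 0 -0.08 0 0 0 0.085" --pt "0 0 -0.12 0 0 0 0.085" --pt "-0.04 0 -0.14 0 0 0 0.085" --pt "-0.08 0 -0.16 0 0 0 0.085" --pt "-0.12 0 -0.18 0 0 0 0.085" --pt "-0.16 0 -0.20 0 0 0 0.085" --pt "-0.18 0 -0.21 0 0 0 0.085" --pt "-0.18 0 -0.21 0 0 0 0.085"

```text
time_s: 9.0
tcp_pos: [0.4287, 0.5653, 0.3808]
ee_rot: [0.552, 0.644, -0.343, 0.405]
contact_force: [-0.1, 0.8, -0.2]
gripper_width: 0.0854
finger_force: 0.0
```

```bash
python3 - <<'E'
from h import *; from bench import *
for n in("top","scene"):
    c=get_calibration(n);p,d=capture(n);K,P=np.array(c["K"]),np.array(c["pose"]);W=pts(d,K,P)
    m=(W[...,2]>.065)&(W[...,2]<.095)&(abs(W[...,0]-.47)<.06)&(abs(W[...,1]-.3)<.05)
    e=W[m];print(n,m.sum(),np.median(e,0).round(4) if len(e) else 0, rect(m,K,P,.08)) 
    cv2.imwrite(f"pics/{n}2.png",p[:,:,::-1])
E
python3 to.py .470 .302 .36 98 0; python3 to.py .470 .302 .36 -82 0;python3 to.py .470 .302 .36 8 0
```

```text
top 180 [0.4711 0.3015 0.08  ] [(array([229., 231.]), 0.4712, 0.3016, 61, 19, 9.0)]
scene 124 [0.4743 0.299  0.0794] [(array([393., 185.]), 0.4768, 0.2987, 68, 19, 9.1)]
[-0.1009, 0.0001, 0.2466, -0.8636, 0.8783, -1.3734] [ 1.01  0.77  1.26 -0.71  2.    0.87] [0.4283 0.5647 0.376 ] 9.1
[-0.1009, 0.0001, 0.2466, 0.8821, 0.8674, 1.4038] [ 1.01  0.77  1.26 -0.71  2.    0.87] [0.4283 0.5647 0.376 ] 9.1
[-0.1009, 0.0001, 0.2466, 0.0095, 1.1224, 0.0157] [ 1.01  0.77  1.26 -0.71  2.    0.87] [0.4283 0.5647 0.376 ] 9.1
```

Request:
creep_tool --pt "-0.101 0 0.247 -0.864 0.878 -1.373 0.085" --pt "-0.101 0 0.247 -0.864 0.878 -1.373 0.085" --pt "-0.101 0 0.247 -0.864 0.878 -1.373 0.085" --pt "-0.101 0 0.247 -0.864 0.878 -1.373 0.085" --pt "-0.101 0 0.247 -0.864 0.878 -1.373 0.085" --pt "-0.101 0 0.247 -0.864 0.878 -1.373 0.085" --pt "-0.101 0 0.247 -0.864 0.878 -1.373 0.085" --pt "-0.101 0 0.247 -0.864 0.878 -1.373 0.085" --pt "-0.101 0 0.247 -0.864 0.878 -1.373 0.085" --pt "-0.101 0 0.247 -0.864 0.878 -1.373 0.085" --pt "-0.101 0 0.247 -0.864 0.878 -1.373 0.085" --pt "-0.101 0 0.247 -0.864 0.878 -1.373 0.085"

```text
time_s: 10.3
tcp_pos: [0.4694, 0.3014, 0.3583]
ee_rot: [-0.055, 0.998, -0.009, 0.009]
contact_force: [0.6, -0.1, -0.0]
gripper_width: 0.0849
finger_force: 0.0
```

```bash
python3 to.py .472 .301 .30 99 0
```

```text
[-0.0016, 0.0004, 0.0583, -0.019, 0.0161, -0.0467] [ 0.55  0.38  1.82 -0.03  0.93 -1.11] [0.4694 0.3014 0.3583] 10.3
```

Request:
creep_tool --pt "-0.002 0 0.058 -0.019 0.016 -0.047 0.085" --pt "-0.002 0 0.058 -0.019 0.016 -0.047 0.085" --pt "-0.002 0 0.058 -0.019 0.016 -0.047 0.085" --pt "-0.002 0 0.058 -0.019 0.016 -0.047 0.085"

```text
time_s: 10.7
tcp_pos: [0.4734, 0.3011, 0.3026]
ee_rot: [-0.076, 0.997, -0.001, 0.003]
contact_force: [-0.1, 0.0, 0.5]
gripper_width: 0.085
finger_force: 0.0
```

```bash
python3 - <<'E'
from h import *; from bench import *
c=get_calibration("wrist");p,d=capture("wrist");K,P=np.array(c["K"]),np.array(c["pose"]);W=pts(d,K,P)
m=(W[...,2]>.07)&(W[...,2]<.09)&(abs(W[...,0]-.47)<.05)&(abs(W[...,1]-.3)<.03)
print(rect(m,K,P,.08)); cv2.imwrite("pics/w7.png",p[:,:,::-1])
E
python3 to.py .472 .301 .218 99 0
```

```text
[(array([323., 217.]), 0.467, 0.3014, 61, 16, 8.6)]
[0.0022, 0.0001, 0.0854, -0.0024, 0.0069, -0.0043] [ 0.55  0.47  1.84 -0.01  0.83 -1.17] [0.4736 0.3013 0.3034] 10.75
```

Request:
creep_tool --pt "0.005 0 0.04 0 0.007 -0.007 0.085" --pt "0.005 0 0.07 0 0.007 -0.007 0.085" --pt "0.005 0 0.085 0 0.007 -0.007 0.085" --pt "0.005 0 0.085 0 0.007 -0.007 0.085" --pt "0.005 0 0.085 0 0.007 -0.007 0.05" --pt "0.005 0 0.085 0 0.007 -0.007 0.03" --pt "0.005 0 0.085 0 0.007 -0.007 0.0" --pt "0.005 0 0.085 0 0.007 -0.007 0.0" --pt "0.005 0 0.085 0 0.007 -0.007 0.0" --pt "0.005 0 0.085 0 0.007 -0.007 0.0" --pt "0.005 0 0.085 0 0.007 -0.007 0.0" --squeeze 90

```text
time_s: 11.85
tcp_pos: [0.4694, 0.3003, 0.2185]
ee_rot: [-0.08, 0.997, -0.001, 0.0]
contact_force: [-1.1, 0.5, 4.9]
gripper_width: 0.0155
finger_force: 88.0
```

Request:
creep_tool --pt "0 0 0 0 0 0 0" --pt "0 0 0 0 0 0 0" --pt "0 0 0 0 0 0 0"

```text
time_s: 12.15
tcp_pos: [0.4694, 0.3003, 0.2185]
ee_rot: [-0.08, 0.997, -0.001, 0.0]
contact_force: [-1.4, 1.2, 5.9]
gripper_width: 0.0151
finger_force: 88.0
```

Request:
creep_tool --pt "0 0 -0.02 0 0 0 0" --pt "0 0 -0.06 0 0 0 0" --pt "0 0 -0.11 0 0 0 0" --pt "0 0 -0.16 0 0 0 0" --pt "0 0 -0.2 0 0 0 0" --pt "0 0 -0.2 0 0 0 0" --pt "0 0 -0.2 0 0 0 0"

```text
time_s: 12.85
tcp_pos: [0.4687, 0.3003, 0.4176]
ee_rot: [-0.08, 0.997, -0.001, -0.0]
contact_force: [-0.9, 0.0, -6.6]
gripper_width: 0.015
finger_force: 88.7
```

```bash
python3 to.py .529 -.287 .418 -5.8 0
```

```text
[0.0342, -0.5893, 0.0009, -0.0021, 0.0015, 1.8323] [ 0.55  0.31  1.77 -0.    1.06 -1.18] [0.4687 0.3003 0.4176] 12.85
```

Request:
creep_tool --pt "0.034 -0.589 0 0 0 1.832 0" --pt "0.034 -0.589 0 0 0 1.832 0" --pt "0.034 -0.589 0 0 0 1.832 0" --pt "0.034 -0.589 0 0 0 1.832 0" --pt "0.034 -0.589 0 0 0 1.832 0" --pt "0.034 -0.589 0 0 0 1.832 0" --pt "0.034 -0.589 0 0 0 1.832 0" --pt "0.034 -0.589 0 0 0 1.832 0" --pt "0.034 -0.589 0 0 0 1.832 0" --pt "0.034 -0.589 0 0 0 1.832 0" --pt "0.034 -0.589 0 0 0 1.832 0" --pt "0.034 -0.589 0 0 0 1.832 0"

```text
time_s: 14.05
tcp_pos: [0.5287, -0.2887, 0.4154]
ee_rot: [0.734, 0.68, -0.002, -0.002]
contact_force: [1.0, 1.0, -5.4]
gripper_width: 0.0151
finger_force: 89.9
```

```bash
python3 to.py .529 -.287 .36 -5.8 0
```

```text
[0.0018, 0.0005, 0.0554, -0.0054, 0.0003, 0.025] [-0.52  0.38  1.67 -0.    1.1  -0.44] [ 0.5287 -0.2887  0.4154] 14.05
```

Request:
creep_tool --pt "0.002 0 0.04 -0.005 0 0.025 0" --pt "0.002 0 0.075 -0.005 0 0.025 0" --pt "0.002 0 0.085 -0.005 0 0.025 0" --pt "0.002 0 0.085 -0.005 0 0.025 0" --pt "0.002 0 0.085 -0.005 0 0.025 0"

```text
time_s: 14.55
tcp_pos: [0.5301, -0.2844, 0.3341]
ee_rot: [0.739, 0.673, 0.001, 0.002]
contact_force: [0.5, -0.8, -4.1]
gripper_width: 0.0149
finger_force: 89.9
```

```bash
python3 - <<'E'
from h import *; from bench import *
for n in("wrist","scene","top"):
    c=get_calibration(n);p,d=capture(n);K,P=np.array(c["K"]),np.array(c["pose"]);W=pts(d,K,P); np.savez(f"{n}3.npz",p=p,d=d,K=K,pose=P)
    q=p.astype(int);br=(q.min(-1)>130)&(q.max(-1)-q.min(-1)<45); near=np.hypot(W[...,0]-.529,W[...,1]+.287)<.075
    print(n,"poles",rect(br&near&(abs(W[...,2]-.06)<.008),K,P,.06))
    print(" platetop",rect(near&(abs(W[...,2]-.193)<.006)&br,K,P,.193))
    m=br&near&(W[...,2]>.09)&(W[...,2]<.2); e=W[m]; print(m.sum(), np.percentile(e,[0.5,99.5],axis=0).round(4) if len(e) else 0)
cv2.imwrite("pics/end.png",np.vstack([cv2.resize(np.load("wrist3.npz")["p"],(480,300)),cv2.resize(np.load("scene3.npz")["p"][100:225,100:300],(480,300))])[:,:,::-1])
E
python3 to.py .529 -.287 .288 -5.8 0
```

```text
wrist poles [(array([352., 200.]), 0.5533, -0.2886, 90, 28, 83.9), (array([287., 201.]), 0.502, -0.2833, 91, 28, 83.9)]
 platetop [(array([348., 285.]), 0.5423, -0.2756, 12, 5, 88.4), (array([294., 285.]), 0.519, -0.2729, 10, 5, 77.1), (array([321., 300.]), 0.5297, -0.2837, 65, 16, 84.2)]
7147 [[ 0.5174 -0.3134  0.1197]
 [ 0.5444 -0.2539  0.1978]]
scene poles [(array([194., 184.]), 0.5576, -0.2901, 93, 32, 84.5), (array([201., 172.]), 0.5063, -0.2848, 91, 32, 84.9)]
 platetop []
118 [[ 0.526  -0.2967  0.1157]
 [ 0.5433 -0.2553  0.1986]]
top poles [(array([459., 222.]), 0.5034, -0.2822, 88, 29, 84.0), (array([454., 199.]), 0.556, -0.2743, 64, 29, 84.0)]
 platetop [(array([470., 202.]), 0.5339, -0.268, 28, 17, 82.6)]
96 [[ 0.5251 -0.2813  0.1188]
 [ 0.5472 -0.2532  0.1999]]
[-0.0024, -0.0016, 0.0477, 0.0075, 0.0036, 0.0079] [-0.51  0.47  1.73 -0.    0.93 -0.42] [ 0.5304 -0.2846  0.3357] 14.7
```

View pics/end.png

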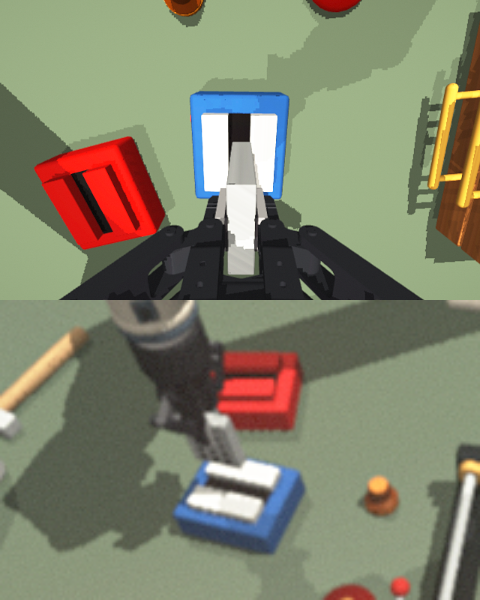

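The poles sit either side of the plate in the wrist view, and the plate is in line with the gap. The remaining shift is about 3 mm, then 47 mm down.

Request:
creep_tool --pt "-0.002 -0.002 0.015 0.007 0.003 0 0" --pt "-0.002 -0.002 0.03 0.007 0.003 0 0" --pt "-0.002 -0.002 0.04 0.007 0.003 0 0" --pt "-0.002 -0.002 0.046 0.007 0.003 0 0" --pt "-0.002 -0.002 0.046 0.007 0.003 0 0" --pt "-0.002 -0.002 0.046 0.007 0.003 0 0" --pt "-0.002 -0.002 0.046 0.007 0.003 0 0" --pt "-0.002 -0.002 0.046 0.007 0.003 0 0"

```text
time_s: 15.5
tcp_pos: [0.528, -0.2866, 0.2885]
ee_rot: [0.739, 0.673, -0.0, -0.001]
contact_force: [0.3, 0.3, -4.9]
gripper_width: 0.0148
finger_force: 90.1
```

```bash
python3 - <<'E'
from h import *; from bench import *
s=observe(); print(s['tcp_pos'],s['qvel'].round(4)); t=s['tcp_pos'][2]-.0647-.077
for n in("wrist","scene"):
    c=get_calibration(n);p,d=capture(n);K,P=np.array(c["K"]),np.array(c["pose"]);W=pts(d,K,P)
    q=p.astype(int);br=(q.min(-1)>130)&(q.max(-1)-q.min(-1)<45); near=np.hypot(W[...,0]-.529,W[...,1]+.287)<.075
    print(n,"poles",rect(br&near&(abs(W[...,2]-.06)<.005),K,P,.06)); print(" top",rect(near&(abs(W[...,2]-t)<.006)&br,K,P,t))
    m=br&near&(W[...,2]>.065)&(W[...,2]<.16); print(np.percentile(W[m],[0.5,99.5],axis=0).round(4))
E
```

```text
[ 0.52798649 -0.28655831  0.28852025] [-0.0004 -0.0008  0.0014 -0.0005 -0.0019 -0.0007]
wrist poles [(array([363., 217.]), 0.5533, -0.2888, 89, 28, 83.9), (array([283., 216.]), 0.5018, -0.2833, 90, 27, 83.6)]
 top [(array([348., 285.]), 0.5394, -0.2776, 12, 5, 88.3), (array([294., 284.]), 0.5162, -0.2748, 11, 5, 80.8), (array([321., 299.]), 0.5267, -0.2859, 65, 16, 84.1)]
[[ 0.5142 -0.3151  0.0743]
 [ 0.5418 -0.2556  0.1521]]
scene poles [(array([194., 184.]), 0.5569, -0.2905, 92, 31, 83.7), (array([209., 172.]), 0.5081, -0.2607, 42, 30, 83.0)]
 top []
[[ 0.5192 -0.2839  0.075 ]
 [ 0.5392 -0.2565  0.1526]]
```

```bash
python3 -c "from bench import *; print(sign_off())"
```

```text
the job is handed in; nothing more can be done
None
```

I stood the plate on its short edge and let go, then regripped it and carried it over the winder. I handed the job in with the plate held still and upright over the blue demagnetiser, about 12 mm above the poles, centred to about 2 mm and in line with the gap; no verdict came back.

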